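Nest the washed pastry cutters in their box bottoms

ROBOT

A 7-joint arm with a two-finger parallel gripper is mounted at the origin on the work surface. World frame = base frame: x ahead of the robot, y to its left, z up, the work surface at z = 0. Lengths are in m, angles in rad, forces in N, time in s.
With the tool pointing down it reaches from about 0.4 to 0.85 m from the base axis. Payload 10.4 kg.
Tool frame: the origin (TCP) lies on the front face of the gripper's body, between the roots of the fingers; the fingertips stand 73 mm ahead of it and the grasp point (between the pads) lies 54 mm ahead of it; z points along the fingers, y is the line along which they close (so a half turn about z gives the same grasp; the last joint's range is limited). The gripper opens to 85 mm and grips with 20 to 120 N. Pads are 22 mm wide; open, the fingers measure 114 mm over their backs; the gripper's body (76 mm by 85 mm) begins 54 mm behind the grasp point. The pads swing forward as they close: fully open they stand 13 mm farther back than shut.
Start: joints at [1.158, 0.332, -0.065, 1.46, 0.022, 1.35, -0.088], TCP at [0.238, -0.578, 0.304] pointing down, gripper open.
Joint ranges: [-2.6, 2.6], [-0.5, 2.12], [-1.47, 1.34], [0.16, 2.42], [-1.27, 4.41], [0.06, 2.06], [-2.6, 2.6]. Speed limits (rad/s): [2.22, 2.22, 2.79, 2.79, 3.14, 3.14, 3.14].

INTERFACE

Orientations are given as a unit quaternion [x, y, z, w].
In Python, from workcell import manip gives the robot as it stands.
- The arm moves only by the shell command python3 -m jog 'ROWS' [FORCE]. ROWS is JSON, a list of rows, each an object with "grip": the gripper command: -1 is fully open, 1 is shut, values between are in proportion; "slide": the shift along the tool's x, y, z in cm, a list of three; "yaw": the turn about the tool's z in rad. A call has 1 to 8 rows; each row shifts and turns the commanded pose from where the row before left it, along the tool's axes as they then stand; what a row does not reach is not made up. A row lasts 1/10 s, in which the tool goes at most 50 mm and 8.59 degrees, less where a joint would pass 70% of its speed; a pose out of reach is approached as far as the arm can. A call with a gripper value outside its range is refused whole. The fingers move at their own pace and stop on an object; FORCE is the grip in N (left out, the last holds). Time passes only in rows, so rows that do not move let the fingers close. It gives the time, the measured TCP pose, the force, the opening and the grip force at its end, in the units of the state.
- manip.get_obs(): the state, without advancing time (a new reading comes with each control period).
- manip.camera(name): name is "scene" or "top"; returns the picture (400x640x3 uint8, blue, green, red); there is no depth.
- manip.calibration(name): a dict with "vfov" (degrees; the focal length in pixels is half the picture's height over the tangent of half this angle, whatever the lens; pixels are square), "cx", "cy" (the principal point, pixels), "camera_from_world" (4x4, takes a point from world to camera coordinates). Camera axes: x right, y down, z forward; pixel columns grow to the right and rows downward; lengths in m; the calibration is good to about 2 mm. A picture is of the moment at which its call begins. calibration takes no time and is no camera call.
- manip.hand_in(): hands the job in; it is judged then, once.
Trained networks look in the newest picture that a camera, given by its name, has taken for a name from the list of things; names that differ only in an ending like _2 or _b are one class to them, and where a whole thing is asked for, a point or a joint stands for the part that bears it (a point fixed in the world has none). Each returns a list of dicts, best first, with "conf" (0 to 1); they miss things now and then, are a little off and sometimes report something else, mostly with a low value. They report only what shows in the picture. A call takes as long as a camera call.
- manip.masks_of(thing, camera): "region" (400x640 bool, what is visible of it) and "centre" ([column, row] in pixels, amid what is visible of it).
The state is a dict: "clock": time; "joint_pos": joint angles; "joint_velocities": joint speeds; "tau": joint torques, N m; "position": TCP position; "ee_rot": TCP orientation; "ft_force": force on the tool from outside, world axes, zero at the start; "torque": the same for the moment, N m; "grip_width": opening from 0.0 (shut) to 1.0 (fully open); "grasp_force": force on a finger pad.
Only numpy, scipy, OpenCV 4.12 (cv2) and the standard library are available. Lean on these libraries where they do the work, as an engineer would, in place of code of your own. Each camera call takes 0.05 s, during which the arm holds its last target. There are 200 camera calls.

TASK

Put the washed pastry cutters away: nest the three round ones in the shallow round box bottom and the two square ones in the shallow square box bottom, each set one inside another with the smallest in the middle and the largest outside. All must stand upright and flat on the floor of their box, the square ones in line with their box. Set the cutters down rather than dropping them, and leave the two box covers where they are.

Things in the scene. Friction and masses are not known exactly. Their poses are not given: they have to be found in the camera images.
- round_small: Small round pastry cutter of stiff white plastic, an upright tube open at both ends, outside diameter 24 mm, wall 2 mm, inside 20 mm, 40 mm high with a thin rolled lip round its top edge (0.5 mm proud); stands upright on the bench, light (under 65 g). Origin: on its axis at the lower edge; z points up
- round_medium: Medium round pastry cutter of stiff white plastic, an upright tube open at both ends, outside diameter 45 mm, wall 2 mm, inside 41 mm, 40 mm high with a thin rolled lip round its top edge (0.5 mm proud); stands upright on the bench, light (under 65 g). Origin: on its axis at the lower edge; z points up
- round_large: Large round pastry cutter of stiff white plastic, an upright tube open at both ends, outside diameter 67 mm, wall 2 mm, inside 63 mm, 40 mm high with a thin rolled lip round its top edge (0.5 mm proud); stands upright on the bench, light (under 65 g). Origin: on its axis at the lower edge; z points up
- square_small: Small square pastry cutter of stiff white plastic, an upright tube open at both ends, 42 mm over the outside of its sides, wall 2 mm, inside 38 mm, 40 mm high with a thin rolled lip round its top edge (0.5 mm proud); stands upright on the bench, light (under 65 g). Origin: on its axis at the lower edge; z points up; x and y are square to its sides (a quarter turn looks the same)
- square_large: Large square pastry cutter of stiff white plastic, an upright tube open at both ends, 67 mm over the outside of its sides, wall 2 mm, inside 63 mm, 40 mm high with a thin rolled lip round its top edge (0.5 mm proud); stands upright on the bench, light (under 65 g). Origin: on its axis at the lower edge; z points up; x and y are square to its sides (a quarter turn looks the same)
- round_box: Bottom half of the round storage box: a shallow dark grey round tray, 88 mm outside diameter, 84 mm inside, floor 3 mm above the bench, rim 9 mm above the bench; does not slide. Origin: centre of its underside, on the bench; z points up
- square_box: Bottom half of the square storage box: a shallow dark grey square tray, 90 mm outside, 86 mm inside, floor 3 mm above the bench, rim 9 mm above the bench; does not slide. Origin: centre of its underside, on the bench; z points up, x and y are square to its sides (it may stand at any angle on the bench)
- round_cover: Tall cover of the round box, closed top up: a grey drum 94 mm in diameter and 49 mm high, loose, left or right of the work; stays where it is. Origin: centre of its underside
- square_cover: Tall cover of the square box, closed top up: a grey block 96 mm square and 49 mm high, loose, on the other side; stays where it is. Origin: centre of its underside

How it is judged:
At the end, for the whole second after the job is handed in: All cutters at rest, upright (0.08 rad), lower edge within 3 mm of their box floor; axes apart at most: large round-box 12 mm, medium-large and small-medium 11 mm, large square-box and small-large square 16 mm; squares within 0.26 rad of their box's sides (quarter turns alike) (z of round_small in the frame of round_box between 0 and 0.006 m and angle between each of round_small, round_medium, round_large, square_small, square_large's own z axis and vertical below 0.08 rad and linear speed of each of round_small, round_medium, round_large, square_small, square_large below 0.02 m/s and angular speed of each of round_small, round_medium, round_large, square_small, square_large below 0.2 rad/s and z of round_medium in the frame of round_box between 0 and 0.006 m and z of round_large in the frame of round_box between 0 and 0.006 m and z of square_small in the frame of square_box between 0 and 0.006 m and z of square_large in the frame of square_box between 0 and 0.006 m and horizontal distance between round_large and round_box below 0.012 m and horizontal distance between round_medium and round_large below 0.011 m and horizontal distance between round_small and round_medium below 0.011 m and horizontal distance between square_large and square_box below 0.016 m and horizontal distance between square_small and square_large below 0.016 m and (angle between the x axis of square_small and the x axis of square_box, either way round below 0.26 rad or angle between the x axis of square_small and the y axis of square_box, either way round below 0.26 rad) and (angle between the x axis of square_large and the x axis of square_box, either way round below 0.26 rad or angle between the x axis of square_large and the y axis of square_box, either way round below 0.26 rad)); the robot touches nothing.
It fails at once if a box cover was pushed more than 25 mm from its place (distance of any of round_cover, square_cover from where it was at the start of the episode above 0.025 m).
It fails at once if a cutter was dropped: it fell free faster than 0.8 m/s (about 30 mm of fall) ((contact force between round_small and the fingers below 0.05 N and linear speed of round_small above 0.8 m/s) or (contact force between round_medium and the fingers below 0.05 N and linear speed of round_medium above 0.8 m/s) or (contact force between round_large and the fingers below 0.05 N and linear speed of round_large above 0.8 m/s) or (contact force between square_small and the fingers below 0.05 N and linear speed of square_small above 0.8 m/s) or (contact force between square_large and the fingers below 0.05 N and linear speed of square_large above 0.8 m/s)).
It also fails if it takes over 128 s, if anything falls off the work surface, if the arm or the gripper's body presses on something with over 40 N, if the wrist force passes 120 N, or if a joint passes its speed limit or range.

## Working session

There is one attempt and no reset: what is moved stays moved. The work goes in short steps, Python scripts to look and compute and a shell command to move; the robot and the scene stay as the last step left them, time stands still between calls to the robot, and variables do not carry over. Pictures are saved under pics/ and viewed, at most 14 in all, crops included, and the job is handed in when it is done.

```bash
mkdir -p pics; ls; python3 - <<'E'
from workcell import manip
import cv2,json
for n in("scene","top"):
    cv2.imwrite(f"pics/{n}0.png",manip.camera(n)); c=manip.calibration(n); print(n,c)
print(manip.get_obs())
E
```

```text
pics
scene {'vfov': 57.069898750427086, 'cx': 321.8588351700826, 'cy': 199.4683876517422, 'camera_from_world': array([[-0.29295434,  0.9560894 ,  0.0084156 ,  0.14242898],
       [ 0.82218857,  0.25639914, -0.50819823, -0.41129365],
       [-0.48804069, -0.14195967, -0.86119901,  1.14078648],
       [ 0.        ,  0.        ,  0.        ,  1.        ]])}
top {'vfov': 56.72236422852612, 'cx': 311.4702592295096, 'cy': 196.23083958041607, 'camera_from_world': array([[ 0.01288825, -0.99967221,  0.02212176, -0.02405931],
       [-0.99426221, -0.01516176, -0.1058904 ,  0.49765021],
       [ 0.1061911 , -0.02063009, -0.99413171,  0.95876463],
       [ 0.        ,  0.        ,  0.        ,  1.        ]])}
{'clock': 0.1, 'joint_pos': array([ 1.15840012,  0.33281658, -0.06469929,  1.46088109,  0.02157759,
        1.3498831 , -0.08851171]), 'joint_velocities': array([-0.00097074, -0.00252176, -0.00096831, -0.00151893,  0.00011459,
       -0.00042386, -0.00090546]), 'tau': array([ 2.46428543e-03, -6.26745629e+01,  4.98141989e-02, -3.92430818e+01,
        1.63137750e-02,  7.01563025e-03,  3.09094446e-05]), 'position': array([ 0.23741156, -0.57788443,  0.30317914]), 'ee_rot': array([ 9.81066969e-01,  1.93667713e-01, -1.43368669e-04, -6.30824725e-04]), 'ft_force': array([ 0.51129408,  0.31123559, -0.37973382]), 'torque': array([-0.02889289,  0.02378696, -0.04792188]), 'grasp_force': 0.0, 'grip_width': 0.9986176718327086}
```

View pics/top0.png

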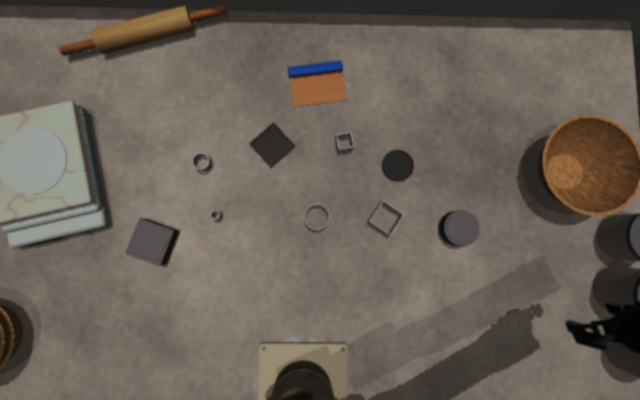

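View pics/scene0.png

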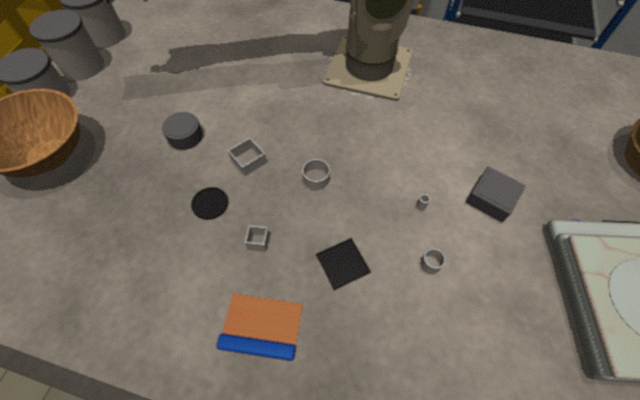

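The top view shows the square box at (272,145), the round box at (398,165), the small square at (345,142) and the large square at (386,218). It also shows the large round at (317,217), the medium round at (202,162), the small round at (216,215), and the covers at (152,242) and (460,228). The scene view agrees. Next I fit poses to the network masks.

```bash
cat > h.py <<'E'
from workcell import manip
import numpy as np, cv2
from scipy.optimize import minimize
# size, square?, height, base z
T={'round_small':(25,0,40),'round_medium':(46,0,40),'round_large':(68,0,40),'square_small':(43,1,40),'square_large':(68,1,40),
'round_box':(88,0,9),'square_box':(90,1,9),'round_cover':(94,0,49),'square_cover':(96,1,49)}
CAL={n:manip.calibration(n) for n in('scene','top')}
def proj(c,P):
    k=CAL[c];f=200/np.tan(np.radians(k['vfov']/2));M=k['camera_from_world']
    q=P@M[:3,:3].T+M[:3,3]
    return q[:,:2]/q[:,2:]*f+[k['cx'],k['cy']]
def unproj(c,uv,z):
    k=CAL[c];f=200/np.tan(np.radians(k['vfov']/2));M=k['camera_from_world'];R=M[:3,:3]
    o=-R.T@M[:3,3];d=R.T@np.array([(uv[0]-k['cx'])/f,(uv[1]-k['cy'])/f,1]);return (o+d*(z-o[2])/d[2])[:2]
def model(n,p,z0=0):
    s,sq,h=T[n];s/=1000;h/=1000
    a=(np.arange(4)*np.pi/2+np.pi/4 if sq else np.arange(32)*np.pi/16)+p[2]
    r=s/2*(2**.5 if sq else 1)
    xy=np.c_[r*np.cos(a),r*np.sin(a)]+p[:2]
    return np.r_[np.c_[xy,np.full(len(a),z0)],np.c_[xy,np.full(len(a),z0+h)]]
def hull(n,c,minconf=.3):
    ds=[d for d in manip.masks_of(n,c) if d['conf']>minconf]
    if not ds:return None,0,None
    d=ds[0];m=d['region'].astype(np.uint8)
    cs,_=cv2.findContours(cv2.resize(m,None,fx=4,fy=4,interpolation=cv2.INTER_NEAREST),0,1)
    k=max(cs,key=cv2.contourArea)
    return (cv2.convexHull(k).reshape(-1,2).astype(np.float32)+.5)/4-.5,d['conf'],d['centre']
def fit(n,hs,z0=0,yaw=None):
    c0=list(hs)[0];x0=unproj(c0,hs[c0].mean(0),z0+T[n][2]/2000)
    def cost(p):
        t=0
        for c,h in hs.items():
            g=cv2.convexHull(proj(c,model(n,p/[1,1,.1],z0)).astype(np.float32)).reshape(-1,2)
            i=cv2.intersectConvexConvex(g,h)[0];t+=1-i/(cv2.contourArea(g)+cv2.contourArea(h)-i)
        return t/len(hs)
    best=None
    for y in (np.arange(4)*np.pi/8-.7 if T[n][1] else [0]):
        r=minimize(cost,[*x0,y*.1],method='Nelder-Mead',options=dict(initial_simplex=np.array([[*x0,y*.1]]+[[x0[0]+.01,x0[1],y*.1],[x0[0],x0[1]+.01,y*.1],[*x0,y*.1+.02]])))
        if best is None or r.fun<best.fun:best=r
    return best.x/[1,1,.1],best.fun
def locate(names,z0=0,cams=('top','scene'),minconf=.3):
    for c in cams:manip.camera(c)
    out={}
    for n in names:
        hs={}
        s=''
        for c in cams:
            h,cf,ctr=hull(n,c,minconf)
            if h is not None:hs[c]=h;p,e=fit(n,{c:h},z0);s+=f' {c}:{cf:.2f} {np.round(p*[1000,1000,1],1)} e{e:.2f}'
        if hs:
            p,e=fit(n,hs,z0);out[n]=p;print(n,np.round(p*[1000,1000,1],2),f'e{e:.2f} |',s)
        else:print(n,'none')
    return out
E
python3 - <<'E'
from h import *
import pickle
o=locate(T);pickle.dump(o,open('p0.pkl','wb'));print(manip.get_obs()['clock'])
E
```

```text
round_small [443.86 235.41   0.  ] e0.15 |  top:0.64 [4.441e+02 2.334e+02 2.000e-01] e0.19 scene:0.42 [443.9 235.9  -0. ] e0.09
round_medium [5.8743e+02 2.7919e+02 1.9000e-01] e0.35 |  top:0.67 [5.859e+02 2.777e+02 3.000e-01] e0.63 scene:0.55 [587.4 279.2  -0. ] e0.06
round_large [ 4.4502e+02 -3.0830e+01 -8.0000e-02] e0.41 |  top:0.58 [ 4.439e+02 -3.280e+01  3.000e-01] e0.79 scene:0.88 [444.9 -30.6   0. ] e0.03
square_small [ 6.4854e+02 -1.0328e+02  2.0000e-01] e0.06 |  top:0.56 [ 6.485e+02 -1.038e+02  2.000e-01] e0.04 scene:0.67 [ 6.485e+02 -1.022e+02  2.000e-01] e0.06
square_large [ 443.63 -213.36    0.99] e0.07 |  top:0.71 [ 444.6 -214.8   -0.6] e0.06 scene:0.79 [ 444.4 -210.8   -0.6] e0.06
round_box [ 5.8965e+02 -2.5324e+02  2.0000e-01] e0.04 |  top:0.90 [ 5.895e+02 -2.540e+02  2.000e-01] e0.03 scene:0.72 [ 590.2 -251.6    0. ] e0.04
square_box [642.58  94.2    0.76] e0.06 |  top:0.74 [641.8  94.5   0.8] e0.09 scene:0.62 [642.8  94.3  -0.8] e0.04
round_cover [ 4.1928e+02 -4.0724e+02  8.0000e-02] e0.04 |  top:0.77 [ 418.8 -407.7    0. ] e0.04 scene:0.72 [ 4.197e+02 -4.070e+02  1.000e-01] e0.04
square_cover [ 3.7295e+02  3.9483e+02 -3.2000e-01] e0.02 |  top:0.82 [ 3.730e+02  3.948e+02 -3.000e-01] e0.02
1.1
```

```bash
cat > to.py <<'E'
import sys,numpy as np
from workcell import manip
from scipy.spatial.transform import Rotation as R
o=manip.get_obs();M=R.from_quat(o['ee_rot']).as_matrix();p=o['position']
x,y,z=map(float,sys.argv[1:4]);phi=np.arctan2(M[1,0],M[0,0])
s=M.T@(np.array([x,y,z])-p)*100
print('pos',p.round(4),'phi %.3f'%phi,'tilt %.3f'%np.arccos(-M[2,2]),'slide cm',s.round(2),'dist %.1f'%np.linalg.norm(s),end=' ')
if len(sys.argv)>4:
    d=phi-float(sys.argv[4]);print('yaw',round((d+np.pi/4)%(np.pi/2)-np.pi/4,3) if len(sys.argv)<6 else round((d+np.pi/2)%np.pi-np.pi/2,3),end=' ')
print('q',o['joint_pos'].round(2),'t %.1f'%o['clock'],'w %.3f gf %.1f'%(o['grip_width'],o['grasp_force']),'f',o['ft_force'].round(1))
E
python3 -m jog '[{"grip":-1,"slide":[4.5,-1.7,0],"yaw":0},{"grip":-1,"slide":[4.5,-1.7,0],"yaw":0},{"grip":-1,"slide":[4.5,-1.7,0],"yaw":0},{"grip":-1,"slide":[4.5,-1.7,0],"yaw":0},{"grip":-1,"slide":[4.5,-1.7,0],"yaw":0},{"grip":-1,"slide":[4.5,-1.7,0],"yaw":0},{"grip":-1,"slide":[4.5,-1.7,0],"yaw":0},{"grip":-1,"slide":[4.5,-1.7,0],"yaw":0}]' 25; python3 to.py 0.444 0.2355 0.2
```

```text
clock: 1.9
position: [0.52, -0.3141, 0.3042]
ee_rot: [0.981, 0.194, 0.0, 0.0]
ft_force: [0.7, -1.4, 0.1]
grip_width: 1.004
grasp_force: 0.0
pos [ 0.52   -0.3141  0.3042] phi 0.390 tilt 0.001 slide cm [ 13.84 -53.73  10.39] dist 56.5 q [ 0.69  0.31 -0.28  1.5   0.09  1.35 -0.78] t 1.9 w 1.004 gf 0.0 f [ 0.7 -1.4  0.1]
```

```bash
python3 -m jog '[{"grip":-1,"slide":[1.2,-4.7,0.8],"yaw":0},{"grip":-1,"slide":[1.2,-4.7,0.8],"yaw":0},{"grip":-1,"slide":[1.2,-4.7,0.8],"yaw":0},{"grip":-1,"slide":[1.2,-4.7,0.8],"yaw":0},{"grip":-1,"slide":[1.2,-4.7,0.8],"yaw":0},{"grip":-1,"slide":[1.2,-4.7,0.8],"yaw":0},{"grip":-1,"slide":[1.2,-4.7,0.8],"yaw":0},{"grip":-1,"slide":[1.2,-4.7,0.8],"yaw":0}]'; python3 to.py 0.444 0.2355 0.15
```

```text
clock: 2.7
position: [0.4642, 0.0705, 0.24]
ee_rot: [0.981, 0.194, 0.0, 0.0]
ft_force: [1.3, 0.5, -0.3]
grip_width: 0.999
grasp_force: 0.0
pos [0.4642 0.0705 0.24  ] phi 0.389 tilt 0.001 slide cm [  4.39 -16.04   8.99] dist 18.9 q [ 0.32  0.08 -0.59  1.91  0.05  1.16 -1.46] t 2.7 w 0.999 gf 0.0 f [ 1.3  0.5 -0.3]
```

```bash
python3 -m jog '[{"grip":-1,"slide":[1.2,-4.7,0.8],"yaw":0},{"grip":-1,"slide":[1.2,-4.7,0.8],"yaw":0},{"grip":-1,"slide":[1.2,-4.7,0.8],"yaw":0},{"grip":-1,"slide":[0,0,0],"yaw":0}]'; python3 to.py 0.444 0.2355 0.085
```

```text
clock: 3.1
position: [0.4419, 0.2194, 0.2156]
ee_rot: [0.98, 0.198, -0.0, -0.001]
ft_force: [-1.1, -0.1, 0.3]
grip_width: 0.997
grasp_force: 0.0
pos [0.4419 0.2194 0.2156] phi 0.399 tilt 0.003 slide cm [ 0.81 -1.37 13.06] dist 13.2 q [ 0.11  0.18 -0.72  1.88  0.13  1.13 -1.82] t 3.1 w 0.997 gf 0.0 f [-1.1 -0.1  0.3]
```

```bash
python3 -m jog '[{"grip":-1,"slide":[0.4,-0.7,2.5],"yaw":0},{"grip":-1,"slide":[0.4,-0.7,2.5],"yaw":0},{"grip":-1,"slide":[0,0,2.5],"yaw":0},{"grip":-1,"slide":[0,0,2.5],"yaw":0},{"grip":-1,"slide":[0,0,2],"yaw":0},{"grip":-1,"slide":[0,0,1],"yaw":0},{"grip":-1,"slide":[0,0,0],"yaw":0}]'; python3 to.py 0.444 0.2355 0.083;  python3 - <<'E'
from h import *
a=manip.camera('top')[140:290,130:330];b=manip.camera('scene')[130:280,330:530]
cv2.imwrite('pics/a1.png',cv2.resize(np.vstack([a,b]),None,fx=2,fy=2))
E
```

```text
clock: 3.8
position: [0.4461, 0.2284, 0.085]
ee_rot: [0.981, 0.194, -0.001, 0.0]
ft_force: [-0.6, 0.1, 0.5]
grip_width: 0.999
grasp_force: 0.0
pos [0.4461 0.2284 0.085 ] phi 0.390 tilt 0.002 slide cm [ 0.08 -0.74  0.2 ] dist 0.8 q [ 0.02  0.39 -0.66  1.97  0.31  0.88 -1.99] t 3.8 w 0.999 gf 0.0 f [-0.6  0.1  0.5]
```

View pics/a1.png

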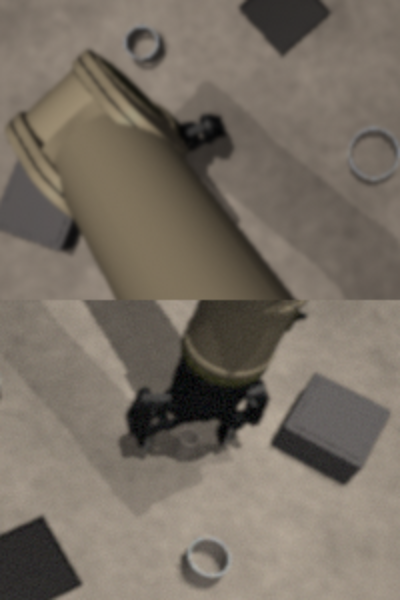

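The small round cutter shows at crop (190,440), between the open fingers. I correct by 7 mm and close.

```bash
python3 -m jog '[{"grip":-1,"slide":[0.1,-0.7,0.1],"yaw":0},{"grip":-1,"slide":[0,0,0],"yaw":0},{"grip":1,"slide":[0,0,0],"yaw":0},{"grip":1,"slide":[0,0,0],"yaw":0},{"grip":1,"slide":[0,0,0],"yaw":0},{"grip":1,"slide":[0,0,0],"yaw":0},{"grip":1,"slide":[0,0,0],"yaw":0},{"grip":1,"slide":[0,0,0],"yaw":0}]' 25; python3 to.py 0.444 0.2355 0.083
```

```text
clock: 4.7
position: [0.4449, 0.2356, 0.085]
ee_rot: [0.981, 0.194, 0.0, 0.0]
ft_force: [-0.8, -0.5, 3.3]
grip_width: 0.275
grasp_force: 24.5
pos [0.4449 0.2356 0.085 ] phi 0.390 tilt 0.000 slide cm [-0.09 -0.02  0.2 ] dist 0.2 q [ 0.    0.4  -0.66  1.96  0.31  0.88 -2.  ] t 4.7 w 0.275 gf 24.5 f [-0.8 -0.5  3.3]
```

```bash
python3 -m jog '[{"grip":1,"slide":[0,0,-1],"yaw":0},{"grip":1,"slide":[0,0,-2.5],"yaw":0},{"grip":1,"slide":[0,0,-2.5],"yaw":0},{"grip":1,"slide":[0,0,-2.5],"yaw":0},{"grip":1,"slide":[0,0,-1],"yaw":0},{"grip":1,"slide":[0,0,0],"yaw":0}]'; python3 to.py 0.590 -0.2525 0.18
```

```text
clock: 5.3
position: [0.4454, 0.236, 0.1813]
ee_rot: [0.981, 0.194, 0.001, -0.0]
ft_force: [-0.2, -0.6, -0.5]
grip_width: 0.276
grasp_force: 24.6
pos [0.4454 0.236  0.1813] phi 0.390 tilt 0.003 slide cm [-5.18 50.68  0.13] dist 50.9 q [ 0.07  0.25 -0.72  1.89  0.19  1.06 -1.91] t 5.3 w 0.276 gf 24.6 f [-0.2 -0.6 -0.5]
```

```bash
python3 -m jog '[{"grip":1,"slide":[-0.2,2,0],"yaw":0},{"grip":1,"slide":[-0.4,4,0],"yaw":0},{"grip":1,"slide":[-0.4,4,0],"yaw":0},{"grip":1,"slide":[-0.4,4,0],"yaw":0},{"grip":1,"slide":[-0.4,4,0],"yaw":0},{"grip":1,"slide":[-0.4,4,0],"yaw":0},{"grip":1,"slide":[-0.4,4,0],"yaw":0},{"grip":1,"slide":[-0.4,4,0],"yaw":0}]';python3 -m jog '[{"grip":1,"slide":[-0.4,4,0],"yaw":0},{"grip":1,"slide":[-0.4,4,0],"yaw":0},{"grip":1,"slide":[-0.4,4,0],"yaw":0},{"grip":1,"slide":[-0.4,4,0],"yaw":0},{"grip":1,"slide":[-0.2,2,0],"yaw":0},{"grip":1,"slide":[0,0,0],"yaw":0}]'; python3 to.py 0.590 -0.2525 0.09
```

```text
clock: 6.1
position: [0.5307, -0.0549, 0.1785]
ee_rot: [0.981, 0.194, -0.001, -0.0]
ft_force: [0.6, 0.2, -0.1]
grip_width: 0.274
grasp_force: 24.6
clock: 6.7
position: [0.582, -0.2304, 0.1777]
ee_rot: [0.982, 0.191, -0.001, 0.0]
ft_force: [-0.4, 0.4, -0.2]
grip_width: 0.281
grasp_force: 24.6
pos [ 0.582  -0.2304  0.1777] phi 0.385 tilt 0.003 slide cm [-0.06  2.36  8.77] dist 9.1 q [ 0.62  0.46 -0.41  1.59  0.2   1.14 -1.02] t 6.7 w 0.281 gf 24.6 f [-0.4  0.4 -0.2]
```

```bash
python3 -m jog '[{"grip":1,"slide":[0,1.2,0],"yaw":0},{"grip":1,"slide":[0,1.2,1],"yaw":0},{"grip":1,"slide":[0,0,2.5],"yaw":0},{"grip":1,"slide":[0,0,2.5],"yaw":0},{"grip":1,"slide":[0,0,1.5],"yaw":0},{"grip":1,"slide":[0,0,0.5],"yaw":0},{"grip":1,"slide":[0,0,0],"yaw":0}]'; python3 to.py 0.590 -0.2525 0.088; python3 - <<'E'
from h import *
a=manip.camera('top')[90:240,320:520];b=manip.camera('scene')[130:280,120:320]
cv2.imwrite('pics/a2.png',cv2.resize(np.vstack([a,b]),None,fx=2,fy=2))
E
```

```text
clock: 7.4
position: [0.5919, -0.2485, 0.0994]
ee_rot: [0.981, 0.194, -0.0, -0.0]
ft_force: [0.3, -0.1, -0.0]
grip_width: 0.274
grasp_force: 24.6
pos [ 0.5919 -0.2485  0.0994] phi 0.390 tilt 0.001 slide cm [-0.33  0.3   1.14] dist 1.2 q [ 0.62  0.58 -0.38  1.59  0.24  1.02 -1.02] t 7.4 w 0.274 gf 24.6 f [ 0.3 -0.1 -0. ]
```

View pics/a2.png

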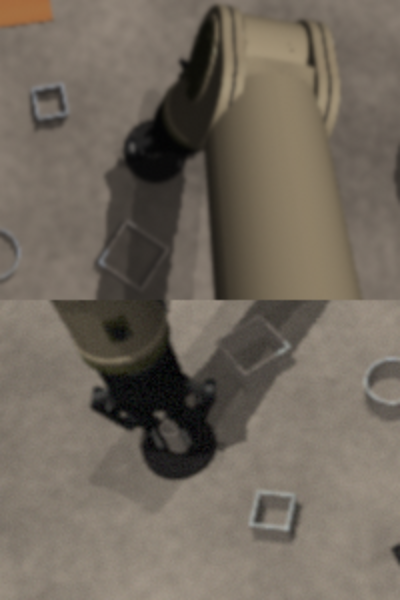

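The held cutter shows at crop (175,435), over the round box at (178,445). I lower it the last centimetre.

```bash
python3 -m jog '[{"grip":1,"slide":[-0.3,0.3,0.4],"yaw":0},{"grip":1,"slide":[0,0,0.4],"yaw":0},{"grip":1,"slide":[0,0,0.2],"yaw":0},{"grip":1,"slide":[0,0,0.1],"yaw":0},{"grip":1,"slide":[0,0,0],"yaw":0}]'; python3 to.py 0.590 -0.2525 0.088
```

```text
clock: 8.0
position: [0.5903, -0.2525, 0.0888]
ee_rot: [0.981, 0.194, -0.0, -0.0]
ft_force: [-0.5, -0.4, -1.1]
grip_width: 0.274
grasp_force: 24.6
pos [ 0.5903 -0.2525  0.0888] phi 0.390 tilt 0.000 slide cm [-0.02 -0.01  0.08] dist 0.1 q [ 0.62  0.59 -0.38  1.6   0.25  1.   -1.02] t 8.0 w 0.274 gf 24.6 f [-0.5 -0.4 -1.1]
```

```bash
python3 -m jog '[{"grip":1,"slide":[0,0,0.1],"yaw":0},{"grip":1,"slide":[0,0,0],"yaw":0},{"grip":0.2,"slide":[0,0,0],"yaw":0},{"grip":-0.2,"slide":[0,0,0],"yaw":0},{"grip":-1,"slide":[0,0,0],"yaw":0},{"grip":-1,"slide":[0,0,0],"yaw":0},{"grip":-1,"slide":[0,0,0],"yaw":0}]';python3 -m jog '[{"grip":-1,"slide":[0,0,-2],"yaw":0},{"grip":-1,"slide":[0,0,-3],"yaw":0},{"grip":-1,"slide":[0,0,-4],"yaw":0},{"grip":-1,"slide":[0,0,-3],"yaw":0},{"grip":-1,"slide":[0,0,0],"yaw":0}]'; python3 to.py 0.5874 0.2792 0.2
```

```text
clock: 8.7
position: [0.5903, -0.2527, 0.0879]
ee_rot: [0.981, 0.194, 0.0, 0.0]
ft_force: [-0.7, 0.5, -0.0]
grip_width: 1.002
grasp_force: 0.0
clock: 9.2
position: [0.5923, -0.2531, 0.2132]
ee_rot: [0.981, 0.194, 0.003, 0.002]
ft_force: [0.6, -0.6, 0.4]
grip_width: 0.999
grasp_force: 0.0
pos [ 0.5923 -0.2531  0.2132] phi 0.390 tilt 0.008 slide cm [ 19.77 -49.43   1.15] dist 53.3 q [ 0.64  0.46 -0.41  1.51  0.19  1.2  -0.98] t 9.2 w 0.999 gf 0.0 f [ 0.6 -0.6  0.4]
```

```bash
python3 -m jog '[{"grip":-1,"slide":[1.75,-4.4,0],"yaw":0},{"grip":-1,"slide":[1.75,-4.4,0],"yaw":0},{"grip":-1,"slide":[1.75,-4.4,0],"yaw":0},{"grip":-1,"slide":[1.75,-4.4,0],"yaw":0},{"grip":-1,"slide":[1.75,-4.4,0],"yaw":0},{"grip":-1,"slide":[1.75,-4.4,0],"yaw":0},{"grip":-1,"slide":[1.75,-4.4,0],"yaw":0},{"grip":-1,"slide":[1.75,-4.4,0],"yaw":0}]' >/dev/null;python3 -m jog '[{"grip":-1,"slide":[1.75,-4.4,0],"yaw":0},{"grip":-1,"slide":[1.75,-4.4,0],"yaw":0},{"grip":-1,"slide":[1.75,-4.4,0],"yaw":0},{"grip":-1,"slide":[0,0,0],"yaw":0}]' >/dev/null; python3 to.py 0.5874 0.2792 0.085; python3 -c "
from h import *
locate(['round_small'],.003)"
```

```text
pos [0.5813 0.2766 0.2073] phi 0.400 tilt 0.005 slide cm [ 0.67  0.05 12.23] dist 12.2 q [-0.07  0.51 -0.6   1.5   0.29  1.22 -1.88] t 10.4 w 0.999 gf 0.0 f [-0.1  0.2  0.5]
round_small [ 5.9044e+02 -2.5225e+02  1.0000e-02] e0.17 |  top:0.56 [ 5.894e+02 -2.529e+02  2.000e-01] e0.25 scene:0.74 [ 591.2 -251.3    0. ] e0.08
```

```bash
python3 -m jog '[{"grip":-1,"slide":[0.6,0,2],"yaw":0.01},{"grip":-1,"slide":[0,0,2.5],"yaw":0},{"grip":-1,"slide":[0,0,2.5],"yaw":0},{"grip":-1,"slide":[0,0,2.5],"yaw":0},{"grip":-1,"slide":[0,0,1.5],"yaw":0},{"grip":-1,"slide":[0,0,0.5],"yaw":0},{"grip":-1,"slide":[0,0,0],"yaw":0}]'>/dev/null; python3 to.py 0.5874 0.2792 0.085
```

```text
pos [0.5901 0.2699 0.0924] phi 0.379 tilt 0.001 slide cm [ 0.09 -0.96  0.74] dist 1.2 q [-0.09  0.64 -0.55  1.57  0.37  1.04 -1.94] t 11.3 w 1.001 gf 0.0 f [ 0.1  0.  -0.1]
```

```bash
python3 -m jog '[{"grip":-1,"slide":[0.1,-0.95,0.7],"yaw":0},{"grip":-1,"slide":[0,0,0],"yaw":0},{"grip":1,"slide":[0,0,0],"yaw":0},{"grip":1,"slide":[0,0,0],"yaw":0},{"grip":1,"slide":[0,0,0],"yaw":0},{"grip":1,"slide":[0,0,0],"yaw":0},{"grip":1,"slide":[0,0,0],"yaw":0}]' 25 >/dev/null; python3 to.py 0.5874 0.2792 0.085
```

```text
pos [0.5877 0.2796 0.0865] phi 0.380 tilt 0.001 slide cm [-0.05  0.03  0.15] dist 0.2 q [-0.11  0.65 -0.55  1.57  0.37  1.03 -1.95] t 12.0 w 0.521 gf 25.6 f [-1.1 -1.2  5.8]
```

```bash
python3 -m jog '[{"grip":1,"slide":[0,0,-1],"yaw":0},{"grip":1,"slide":[0,0,-2.5],"yaw":0},{"grip":1,"slide":[0,0,-2.5],"yaw":0},{"grip":1,"slide":[0,0,-2.5],"yaw":0},{"grip":1,"slide":[0,0,-1],"yaw":0},{"grip":1,"slide":[0,0,0],"yaw":0}]' >/dev/null; python3 to.py 0.5905 -0.2525 0.185
```

```text
pos [0.5879 0.28   0.1824] phi 0.380 tilt 0.003 slide cm [-19.5   49.55  -0.3 ] dist 53.2 q [-0.09  0.54 -0.58  1.5   0.31  1.19 -1.91] t 12.6 w 0.522 gf 25.7 f [-0.2 -0.3 -0.5]
```

```bash
python3 -m jog '[{"grip":1,"slide":[-0.8,2,0],"yaw":0},{"grip":1,"slide":[-1.6,4,0],"yaw":0},{"grip":1,"slide":[-1.6,4,0],"yaw":0},{"grip":1,"slide":[-1.6,4,0],"yaw":0},{"grip":1,"slide":[-1.6,4,0],"yaw":0},{"grip":1,"slide":[-1.6,4,0],"yaw":0},{"grip":1,"slide":[-1.6,4,0],"yaw":0},{"grip":1,"slide":[-1.6,4,0],"yaw":0}]' >/dev/null;python3 -m jog '[{"grip":1,"slide":[-1.6,4,0],"yaw":0},{"grip":1,"slide":[-1.6,4,0],"yaw":0},{"grip":1,"slide":[-1.6,4,0],"yaw":0},{"grip":1,"slide":[-1.6,4,0],"yaw":0},{"grip":1,"slide":[-0.8,2,0],"yaw":0},{"grip":1,"slide":[0,0,0],"yaw":0}]' >/dev/null; python3 to.py 0.5905 -0.2525 0.145
```

```text
pos [ 0.5853 -0.2421  0.1788] phi 0.374 tilt 0.003 slide cm [0.12 1.16 3.38] dist 3.6 q [ 0.64  0.48 -0.42  1.56  0.21  1.15 -1.02] t 14.0 w 0.518 gf 25.7 f [ 0.3 -0.4 -0.2]
```

```bash
python3 -m jog '[{"grip":1,"slide":[0.1,1.1,1.5],"yaw":0},{"grip":1,"slide":[0,0,1.5],"yaw":0},{"grip":1,"slide":[0,0,0],"yaw":0}]' >/dev/null; python3 to.py 0.5905 -0.2525 0.145; python3 -c "
from h import *
p=manip.get_obs()['position'][2]-.0865
locate(['round_medium'],p,cams=['scene'])"
```

```text
pos [ 0.5904 -0.2457  0.1473] phi 0.381 tilt 0.006 slide cm [-0.25  0.63  0.23] dist 0.7 q [ 0.64  0.53 -0.42  1.57  0.23  1.1  -1.02] t 14.3 w 0.525 gf 25.7 f [-1.  -0.3 -1.2]
round_medium [ 5.9080e+02 -2.4425e+02 -1.0000e-02] e0.20 |  scene:0.60 [ 590.8 -244.3   -0. ] e0.20
```

Held centre agrees with the TCP. I correct and lower over the small one.

```bash
python3 -m jog '[{"grip":1,"slide":[-0.25,0.65,0],"yaw":0},{"grip":1,"slide":[0,0,0],"yaw":0}]' >/dev/null; python3 to.py 0.5905 -0.2525 0.0895; python3 -m jog '[{"grip":1,"slide":[0,0,1],"yaw":0},{"grip":1,"slide":[0,0,1.5],"yaw":0},{"grip":1,"slide":[0,0,1.5],"yaw":0},{"grip":1,"slide":[0,0,1],"yaw":0},{"grip":1,"slide":[0,0,0],"yaw":0}]' >/dev/null; python3 to.py 0.5905 -0.2525 0.0895
```

```text
pos [ 0.5922 -0.2553  0.1517] phi 0.379 tilt 0.002 slide cm [-0.06 -0.33  6.21] dist 6.2 q [ 0.65  0.53 -0.41  1.55  0.23  1.11 -1.01] t 14.6 w 0.517 gf 25.7 f [ 0.8  0.2 -0.8]
pos [ 0.591  -0.2537  0.0984] phi 0.380 tilt 0.004 slide cm [-0.   -0.12  0.89] dist 0.9 q [ 0.63  0.59 -0.4   1.59  0.25  1.02 -1.03] t 15.1 w 0.522 gf 25.7 f [ 0.6 -0.1 -0.1]
```

```bash
python3 -m jog '[{"grip":1,"slide":[0,-0.1,0.5],"yaw":0},{"grip":1,"slide":[0,0,0.3],"yaw":0},{"grip":1,"slide":[0,0,0.1],"yaw":0},{"grip":1,"slide":[0,0,0],"yaw":0}]' >/dev/null; python3 to.py 0.5905 -0.2525 0.0895
```

```text
pos [ 0.5918 -0.2533  0.0921] phi 0.380 tilt 0.000 slide cm [-0.1  -0.12  0.26] dist 0.3 q [ 0.63  0.59 -0.4   1.59  0.26  1.01 -1.03] t 15.5 w 0.520 gf 25.7 f [-0.8 -0.3 -0.2]
```

```bash
python3 -m jog '[{"grip":1,"slide":[-0.1,-0.1,0.2],"yaw":0},{"grip":1,"slide":[0,0,0.1],"yaw":0},{"grip":1,"slide":[0,0,0],"yaw":0},{"grip":-0.3,"slide":[0,0,0],"yaw":0},{"grip":-0.6,"slide":[0,0,0],"yaw":0},{"grip":-1,"slide":[0,0,0],"yaw":0},{"grip":-1,"slide":[0,0,0],"yaw":0},{"grip":-1,"slide":[0,0,0],"yaw":0}]';python3 -m jog '[{"grip":-1,"slide":[0,0,-2],"yaw":0},{"grip":-1,"slide":[0,0,-3],"yaw":0},{"grip":-1,"slide":[0,0,-4],"yaw":0},{"grip":-1,"slide":[0,0,-3],"yaw":0},{"grip":-1,"slide":[0,0,0],"yaw":0}]'>/dev/null; python3 to.py 0.445 -0.0307 0.2
```

```text
clock: 16.3
position: [0.5905, -0.2527, 0.0889]
ee_rot: [0.982, 0.189, 0.0, 0.0]
ft_force: [0.3, 0.4, 0.5]
grip_width: 0.998
grasp_force: 0.0
pos [ 0.5924 -0.2531  0.2141] phi 0.380 tilt 0.008 slide cm [ -5.45 -26.13   1.24] dist 26.7 q [ 0.65  0.46 -0.43  1.5   0.2   1.21 -0.99] t 16.8 w 0.996 gf 0.0 f [ 1.4 -0.1 -0.1]
```

```bash
python3 -m jog '[{"grip":-1,"slide":[-0.9,-4.35,0],"yaw":0},{"grip":-1,"slide":[-0.9,-4.35,0],"yaw":0},{"grip":-1,"slide":[-0.9,-4.35,0],"yaw":0},{"grip":-1,"slide":[-0.9,-4.35,0],"yaw":0},{"grip":-1,"slide":[-0.9,-4.35,0],"yaw":0},{"grip":-1,"slide":[-0.9,-4.35,0],"yaw":0},{"grip":-1,"slide":[0,0,0],"yaw":0},{"grip":-1,"slide":[0,0,0],"yaw":0}]' >/dev/null; python3 to.py 0.445 -0.0307 0.14; python3 -c "
from h import *
locate(['round_medium'],.003)"
```

```text
pos [ 0.4432 -0.0299  0.2088] phi 0.381 tilt 0.001 slide cm [0.14 0.13 6.88] dist 6.9 q [ 0.55  0.05 -0.6   2.01  0.03  1.09 -1.25] t 17.6 w 1.000 gf 0.0 f [ 0.1 -0.9  0. ]
round_medium [ 5.9051e+02 -2.5389e+02  1.1000e-01] e0.34 |  top:0.61 [ 5.896e+02 -2.557e+02 -3.000e-01] e0.60 scene:0.87 [ 5.912e+02 -2.533e+02  2.000e-01] e0.07
```

```bash
python3 -m jog '[{"grip":-1,"slide":[0.1,0.1,2],"yaw":0},{"grip":-1,"slide":[0,0,2.5],"yaw":0},{"grip":-1,"slide":[0,0,2.3],"yaw":0},{"grip":-1,"slide":[0,0,0],"yaw":0},{"grip":-1,"slide":[0,0,0],"yaw":0}]' >/dev/null; python3 to.py 0.445 -0.0307 0.086
```

```text
pos [ 0.4451 -0.0311  0.1411] phi 0.379 tilt 0.001 slide cm [ 0.01 -0.03  5.51] dist 5.5 q [ 0.53  0.16 -0.59  2.07  0.11  0.94 -1.31] t 18.3 w 1.000 gf 0.0 f [0.8 1.1 1.2]
```

```bash
python3 -m jog '[{"grip":-1,"slide":[0,0,1.5],"yaw":0},{"grip":-1,"slide":[0,0,2],"yaw":0},{"grip":-1,"slide":[0,0,1.5],"yaw":0},{"grip":-1,"slide":[0,0,0.4],"yaw":0},{"grip":-1,"slide":[0,0,0],"yaw":0}]' >/dev/null; python3 to.py 0.445 -0.0307 0.084;python3 -m jog '[{"grip":1,"slide":[0,0,0],"yaw":0},{"grip":1,"slide":[0,0,0],"yaw":0},{"grip":1,"slide":[0,0,0],"yaw":0},{"grip":1,"slide":[0,0,0],"yaw":0}]' 25 >/dev/null; python3 to.py 0.445 -0.0307 0.085
```

```text
pos [ 0.4453 -0.031   0.0876] phi 0.380 tilt 0.001 slide cm [-0.02 -0.04  0.36] dist 0.4 q [ 0.5   0.25 -0.57  2.11  0.19  0.83 -1.38] t 18.8 w 1.000 gf 0.0 f [-0.4  0.8  0.6]
pos [ 0.4457 -0.0309  0.0884] phi 0.380 tilt 0.002 slide cm [-0.06 -0.05  0.34] dist 0.3 q [ 0.5   0.25 -0.58  2.11  0.19  0.83 -1.38] t 19.2 w 0.770 gf 25.6 f [-2.3 -0.3  8.7]
```

```bash
python3 -m jog '[{"grip":1,"slide":[0,0,-1],"yaw":0},{"grip":1,"slide":[0,0,-2.5],"yaw":0},{"grip":1,"slide":[0,0,-2.5],"yaw":0},{"grip":1,"slide":[0,0,-2.5],"yaw":0},{"grip":1,"slide":[0,0,-1],"yaw":0},{"grip":1,"slide":[0,0,0],"yaw":0}]' >/dev/null; python3 to.py 0.5905 -0.253 0.18
```

```text
pos [ 0.4456 -0.0309  0.1836] phi 0.380 tilt 0.003 slide cm [ 5.22 25.99  0.43] dist 26.5 q [ 0.55  0.09 -0.6   2.03  0.06  1.03 -1.27] t 19.8 w 0.766 gf 28.4 f [-0.2  0.3 -0.8]
```

```bash
python3 -m jog '[{"grip":1,"slide":[0.4,2,0],"yaw":0},{"grip":1,"slide":[0.8,4,0],"yaw":0},{"grip":1,"slide":[0.8,4,0],"yaw":0},{"grip":1,"slide":[0.8,4,0],"yaw":0},{"grip":1,"slide":[0.8,4,0],"yaw":0},{"grip":1,"slide":[0.8,4,0],"yaw":0},{"grip":1,"slide":[0.8,4,0],"yaw":0},{"grip":1,"slide":[0,0,0],"yaw":0}]' >/dev/null; python3 to.py 0.5905 -0.253 0.15;python3 -c "
from h import *
p=manip.get_obs()['position'][2]-.0884
locate(['round_large'],p,cams=['scene'])"
```

```text
pos [ 0.5896 -0.2594  0.1789] phi 0.374 tilt 0.003 slide cm [ 0.32 -0.56  2.88] dist 3.0 q [ 0.66  0.5  -0.43  1.53  0.22  1.16 -1.  ] t 20.6 w 0.771 gf 28.4 f [-1.8 -0.  -1.3]
round_large [ 5.8853e+02 -2.5931e+02  4.2000e-01] e0.23 |  scene:0.81 [ 5.885e+02 -2.593e+02  4.000e-01] e0.23
```

```bash
python3 -m jog '[{"grip":1,"slide":[0.2,-0.4,1],"yaw":0},{"grip":1,"slide":[0,0,1.5],"yaw":0},{"grip":1,"slide":[0,0,0],"yaw":0},{"grip":1,"slide":[0,0,0],"yaw":0}]' >/dev/null; python3 to.py 0.5905 -0.253 0.0915
```

```text
pos [ 0.5894 -0.248   0.1562] phi 0.381 tilt 0.001 slide cm [-0.08  0.51  6.47] dist 6.5 q [ 0.65  0.52 -0.43  1.56  0.23  1.11 -1.02] t 21.1 w 0.772 gf 28.4 f [0.1 0.7 0.9]
```

```bash
python3 -m jog '[{"grip":1,"slide":[0,0.4,0],"yaw":0},{"grip":1,"slide":[0,0,0],"yaw":0},{"grip":1,"slide":[0,0,0],"yaw":0}]' >/dev/null; python3 to.py 0.5905 -0.253 0.0915; python3 -m jog '[{"grip":1,"slide":[0,0,1],"yaw":0},{"grip":1,"slide":[0,0,1.5],"yaw":0},{"grip":1,"slide":[0,0,1.5],"yaw":0},{"grip":1,"slide":[0,0,1],"yaw":0},{"grip":1,"slide":[0,0,0.5],"yaw":0},{"grip":1,"slide":[0,0,0],"yaw":0}]' >/dev/null; python3 to.py 0.5905 -0.253 0.0915
```

```text
pos [ 0.5916 -0.2526  0.1573] phi 0.379 tilt 0.001 slide cm [-0.12 -0.01  6.58] dist 6.6 q [ 0.65  0.52 -0.43  1.55  0.23  1.12 -1.02] t 21.4 w 0.769 gf 28.4 f [ 0.2 -0.2 -1.1]
pos [ 0.591  -0.2521  0.1008] phi 0.380 tilt 0.002 slide cm [-0.08  0.07  0.93] dist 0.9 q [ 0.64  0.58 -0.41  1.59  0.26  1.02 -1.04] t 22.0 w 0.769 gf 28.4 f [0.6 0.2 0.1]
```

```bash
python3 -m jog '[{"grip":1,"slide":[0,0.1,0.4],"yaw":0},{"grip":1,"slide":[0,0,0.3],"yaw":0},{"grip":1,"slide":[0,0,0.1],"yaw":0},{"grip":1,"slide":[0,0,0],"yaw":0},{"grip":1,"slide":[0,0,0],"yaw":0}]' >/dev/null; python3 to.py 0.5905 -0.253 0.0915
```

```text
pos [ 0.5919 -0.2532  0.0941] phi 0.380 tilt 0.000 slide cm [-0.12 -0.07  0.26] dist 0.3 q [ 0.64  0.59 -0.41  1.59  0.27  1.01 -1.04] t 22.5 w 0.770 gf 28.4 f [-0.4  0.2 -0.1]
```

```bash
python3 -m jog '[{"grip":1,"slide":[-0.1,0,0.2],"yaw":0},{"grip":1,"slide":[0,0,0.1],"yaw":0},{"grip":1,"slide":[0,0,0],"yaw":0}]' >/dev/null; python3 to.py 0.5905 -0.253 0.0915; python3 -m jog '[{"grip":-0.6,"slide":[0,0,0],"yaw":0},{"grip":-0.8,"slide":[0,0,0],"yaw":0},{"grip":-1,"slide":[0,0,0],"yaw":0},{"grip":-1,"slide":[0,0,0],"yaw":0},{"grip":-1,"slide":[0,0,0],"yaw":0}]' >/dev/null;  python3 to.py 0.5905 -0.253 0.0915;python3 - <<'E'
from h import *
a=manip.camera('top')[90:240,320:520];b=manip.camera('scene')[130:280,120:320]
cv2.imwrite('pics/a3.png',cv2.resize(np.vstack([a,b]),None,fx=2,fy=2))
E
```

```text
pos [ 0.5908 -0.2537  0.0915] phi 0.380 tilt 0.000 slide cm [-0.01 -0.08  0.  ] dist 0.1 q [ 0.64  0.6  -0.41  1.6   0.27  1.01 -1.04] t 22.8 w 0.770 gf 28.9 f [-2.   1.   5.9]
pos [ 0.5908 -0.2536  0.0909] phi 0.380 tilt 0.000 slide cm [-0.01 -0.06 -0.06] dist 0.1 q [ 0.64  0.6  -0.41  1.6   0.27  1.01 -1.04] t 23.3 w 1.001 gf 0.0 f [-0.1  0.8  0.2]
```

View pics/a3.png

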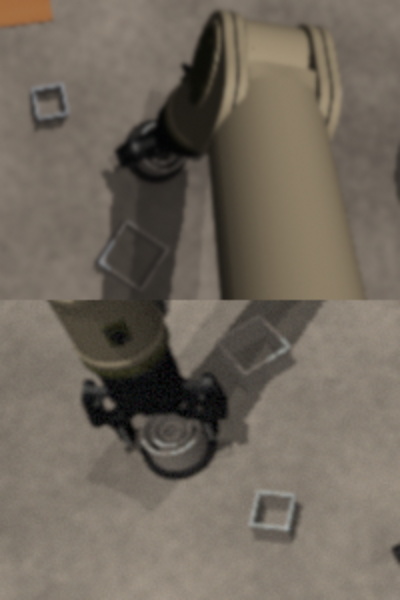

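The scene shows all three round cutters nested concentrically in the round box, at crop (172,440). Next is the small square.

```bash
python3 -m jog '[{"grip":-1,"slide":[0,0,-2],"yaw":0},{"grip":-1,"slide":[0,0,-3],"yaw":0},{"grip":-1,"slide":[0,0,-3],"yaw":0},{"grip":-1,"slide":[0,0,-2],"yaw":0},{"grip":-1,"slide":[0,0,0],"yaw":0}]' >/dev/null;  python3 to.py 0.6485 -0.103 0.15 0.2;python3 -c "
import pickle;print(pickle.load(open('p0.pkl','rb')))
from h import *
locate(['square_small','square_large','square_box'])"
```

```text
pos [ 0.5922 -0.2539  0.1945] phi 0.380 tilt 0.005 slide cm [ 10.8  -11.95   4.44] dist 16.7 yaw 0.18 q [ 0.66  0.49 -0.44  1.52  0.22  1.18 -1.  ] t 23.9 w 0.998 gf 0.0 f [ 0.4  0.1 -0.4]
{'round_small': array([0.44386137, 0.23541062, 0.00374291]), 'round_medium': array([0.58743394, 0.27919167, 0.19000063]), 'round_large': array([ 0.44501975, -0.03083177, -0.0816652 ]), 'square_small': array([ 0.64854253, -0.10327637,  0.20172636]), 'square_large': array([ 0.44363012, -0.21336101,  0.98764852]), 'round_box': array([ 0.5896473 , -0.25324005,  0.19545737]), 'square_box': array([0.64258175, 0.09419572, 0.75640109]), 'round_cover': array([ 0.41928419, -0.40723584,  0.07890468]), 'square_cover': array([ 0.37295391,  0.39483392, -0.32271996])}
square_small [ 6.4915e+02 -1.0319e+02  1.8000e-01] e0.05 |  top:0.52 [ 6.494e+02 -1.038e+02  2.000e-01] e0.05 scene:0.91 [ 6.489e+02 -1.028e+02  2.000e-01] e0.04
square_large [ 443.89 -213.92    0.99] e0.05 |  top:0.59 [ 444.1 -215.7   -0.6] e0.06 scene:0.77 [ 444.3 -213.3   -0.6] e0.03
square_box [642.36  93.97   0.75] e0.05 |  top:0.86 [642.1  92.9  -0.8] e0.05 scene:0.90 [643.3  95.3   0.7] e0.04
```

```bash
python3 -m jog '[{"grip":-1,"slide":[2.7,-3,0],"yaw":0},{"grip":-1,"slide":[2.7,-3,0],"yaw":0},{"grip":-1,"slide":[2.7,-3,0],"yaw":0},{"grip":-1,"slide":[2.7,-3,0],"yaw":0},{"grip":-1,"slide":[0,0,0.5],"yaw":0.1},{"grip":-1,"slide":[0,0,0.5],"yaw":0.09},{"grip":-1,"slide":[0,0,0],"yaw":0},{"grip":-1,"slide":[0,0,0],"yaw":0}]' >/dev/null;  python3 to.py 0.6488 -0.103 0.085 0.19
```

```text
pos [ 0.6465 -0.1023  0.1807] phi 0.192 tilt 0.000 slide cm [0.21 0.11 9.57] dist 9.6 yaw 0.002 q [ 0.41  0.52 -0.44  1.5   0.23  1.17 -1.45] t 25.1 w 0.999 gf 0.0 f [-0.1  0.2 -1. ]
```

```bash
python3 -m jog '[{"grip":-1,"slide":[0.2,0.1,1.5],"yaw":0},{"grip":-1,"slide":[0,0,2.5],"yaw":0},{"grip":-1,"slide":[0,0,2.5],"yaw":0},{"grip":-1,"slide":[0,0,2],"yaw":0},{"grip":-1,"slide":[0,0,0.7],"yaw":0},{"grip":-1,"slide":[0,0,0],"yaw":0}]' >/dev/null;  python3 to.py 0.6488 -0.103 0.085 0.19;python3 -m jog '[{"grip":1,"slide":[0,0,0],"yaw":0},{"grip":1,"slide":[0,0,0],"yaw":0},{"grip":1,"slide":[0,0,0],"yaw":0},{"grip":1,"slide":[0,0,0],"yaw":0},{"grip":1,"slide":[0,0,0],"yaw":0}]' 25 >/dev/null;python3 to.py 0.6488 -0.103 0.085 0.19
```

```text
pos [ 0.6482 -0.1028  0.0875] phi 0.190 tilt 0.002 slide cm [0.06 0.03 0.25] dist 0.3 yaw 0.0 q [ 0.39  0.63 -0.41  1.56  0.28  1.02 -1.48] t 25.7 w 0.999 gf 0.0 f [-0.1 -0.9  1.2]
pos [ 0.6494 -0.1028  0.09  ] phi 0.190 tilt 0.002 slide cm [-0.06  0.01  0.5 ] dist 0.5 yaw -0.0 q [ 0.39  0.63 -0.42  1.55  0.28  1.02 -1.48] t 26.2 w 0.482 gf 26.1 f [-1.1 -0.4  6.8]
```

```bash
python3 -m jog '[{"grip":1,"slide":[0,0,-1],"yaw":0},{"grip":1,"slide":[0,0,-2],"yaw":0},{"grip":1,"slide":[0,0,-2],"yaw":0},{"grip":1,"slide":[0,0,-1],"yaw":0},{"grip":1,"slide":[0,0,0],"yaw":-0.14},{"grip":1,"slide":[0,0,0],"yaw":-0.14},{"grip":1,"slide":[0,0,0],"yaw":-0.14},{"grip":1,"slide":[0,0,0],"yaw":-0.14}]' >/dev/null; python3 to.py 0.6425 0.094 0.11 0.755
```

```text
pos [ 0.6486 -0.1027  0.1489] phi 0.756 tilt 0.000 slide cm [ 13.05 -14.73   3.88] dist 20.1 yaw 0.001 q [ 0.48  0.58 -0.54  1.51  0.32  1.13 -0.94] t 27.0 w 0.484 gf 25.5 f [ 0.9  0.1 -0.8]
```

```bash
python3 -m jog '[{"grip":1,"slide":[1.3,-1.5,0],"yaw":0},{"grip":1,"slide":[2.6,-2.9,0],"yaw":0},{"grip":1,"slide":[2.6,-2.9,0],"yaw":0},{"grip":1,"slide":[2.6,-2.9,0],"yaw":0},{"grip":1,"slide":[2.6,-2.9,0],"yaw":0},{"grip":1,"slide":[1.3,-1.5,0],"yaw":0},{"grip":1,"slide":[0,0,0],"yaw":0},{"grip":1,"slide":[0,0,0],"yaw":0}]' >/dev/null; python3 to.py 0.6425 0.094 0.11 0.755
```

```text
pos [0.6444 0.0926 0.1488] phi 0.750 tilt 0.001 slide cm [-0.03 -0.23  3.88] dist 3.9 yaw -0.005 q [ 0.21  0.58 -0.58  1.53  0.34  1.13 -1.26] t 27.8 w 0.487 gf 25.5 f [ 0.4 -0.6 -1.1]
```

```bash
python3 -m jog '[{"grip":1,"slide":[0,-0.2,1],"yaw":0},{"grip":1,"slide":[0,0,1.5],"yaw":0},{"grip":1,"slide":[0,0,1.3],"yaw":0},{"grip":1,"slide":[0,0,0.5],"yaw":0},{"grip":1,"slide":[0,0,0],"yaw":0},{"grip":1,"slide":[0,0,0],"yaw":0}]' >/dev/null; python3 to.py 0.6425 0.094 0.093 0.755
```

```text
pos [0.6432 0.0942 0.106 ] phi 0.750 tilt 0.000 slide cm [-0.07 -0.03  1.3 ] dist 1.3 yaw -0.005 q [ 0.2   0.63 -0.57  1.56  0.37  1.06 -1.28] t 28.4 w 0.485 gf 25.4 f [-0.5 -0.5 -0.5]
```

```bash
python3 -m jog '[{"grip":1,"slide":[0,0,0.5],"yaw":0},{"grip":1,"slide":[0,0,0.3],"yaw":0},{"grip":1,"slide":[0,0,0.2],"yaw":0},{"grip":1,"slide":[0,0,0.2],"yaw":0},{"grip":1,"slide":[0,0,0],"yaw":0},{"grip":1,"slide":[0,0,0],"yaw":0}]' >/dev/null; python3 to.py 0.6425 0.094 0.093 0.755
```

```text
pos [0.6431 0.0942 0.094 ] phi 0.750 tilt 0.000 slide cm [-0.06 -0.02  0.1 ] dist 0.1 yaw -0.005 q [ 0.2   0.64 -0.56  1.57  0.38  1.04 -1.29] t 29.0 w 0.485 gf 25.4 f [ 0.2  0.3 -0.1]
```

```bash
python3 -m jog '[{"grip":1,"slide":[0,0,0.1],"yaw":0},{"grip":1,"slide":[0,0,0.1],"yaw":0},{"grip":1,"slide":[0,0,0],"yaw":0}]' >/dev/null; python3 to.py 0.6425 0.094 0.093 0.755
```

```text
pos [0.6433 0.0943 0.093 ] phi 0.750 tilt 0.001 slide cm [-0.07 -0.03  0.  ] dist 0.1 yaw -0.005 q [ 0.2   0.64 -0.56  1.57  0.38  1.04 -1.29] t 29.3 w 0.485 gf 26.5 f [-5.  -1.4  9.1]
```

Contact is felt, so I release and go for the large square (0.444, -0.2138, phi 0.99).

```bash
python3 -m jog '[{"grip":-0.3,"slide":[0,0,0],"yaw":0},{"grip":-0.6,"slide":[0,0,0],"yaw":0},{"grip":-1,"slide":[0,0,0],"yaw":0},{"grip":-1,"slide":[0,0,0],"yaw":0},{"grip":-1,"slide":[0,0,0],"yaw":0}]' >/dev/null;python3 -m jog '[{"grip":-1,"slide":[0,0,-2],"yaw":0},{"grip":-1,"slide":[0,0,-3],"yaw":0},{"grip":-1,"slide":[0,0,-4],"yaw":0},{"grip":-1,"slide":[0,0,-2],"yaw":0},{"grip":-1,"slide":[0,0,0],"yaw":-0.12},{"grip":-1,"slide":[0,0,0],"yaw":-0.12},{"grip":-1,"slide":[0,0,0],"yaw":0}]' >/dev/null; python3 to.py 0.444 -0.2138 0.15 0.99
```

```text
pos [0.6431 0.0942 0.202 ] phi 0.992 tilt 0.000 slide cm [-36.67   0.19   5.19] dist 37.0 yaw 0.002 q [ 0.25  0.54 -0.64  1.48  0.33  1.23 -1.01] t 30.5 w 1.003 gf 0.0 f [0.7 0.9 0.3]
```

```bash
python3 -m jog '[{"grip":-1,"slide":[-4.5,0,0],"yaw":0},{"grip":-1,"slide":[-4.5,0,0],"yaw":0},{"grip":-1,"slide":[-4.5,0,0],"yaw":0},{"grip":-1,"slide":[-4.5,0,0],"yaw":0},{"grip":-1,"slide":[-4.5,0,0],"yaw":0},{"grip":-1,"slide":[-4.5,0,0],"yaw":0},{"grip":-1,"slide":[-4.5,0,0],"yaw":0},{"grip":-1,"slide":[-4.5,0,0],"yaw":0}]' >/dev/null;python3 -m jog '[{"grip":-1,"slide":[-0.7,0.2,1],"yaw":0},{"grip":-1,"slide":[0,0,2],"yaw":0},{"grip":-1,"slide":[0,0,2],"yaw":0},{"grip":-1,"slide":[0,0,0],"yaw":0},{"grip":-1,"slide":[0,0,0],"yaw":0}]' >/dev/null; python3 to.py 0.444 -0.2138 0.085 0.99; python3 -c "
from h import *
locate(['square_small'],.003)"
```

```text
pos [ 0.4436 -0.2132  0.1521] phi 0.989 tilt 0.001 slide cm [-0.03  0.07  6.71] dist 6.7 yaw -0.001 q [ 0.86  0.24 -0.56  1.95  0.15  0.99 -0.35] t 31.8 w 0.996 gf 0.0 f [ 0.2 -0.2  0.2]
square_small [642.22  94.88   0.7 ] e0.10 |  scene:0.59 [642.2  94.9   0.7] e0.10
```

```bash
python3 -m jog '[{"grip":-1,"slide":[0,0,1.5],"yaw":0},{"grip":-1,"slide":[0,0,2],"yaw":0},{"grip":-1,"slide":[0,0,2],"yaw":0},{"grip":-1,"slide":[0,0,1],"yaw":0},{"grip":-1,"slide":[0,0,0],"yaw":0}]' >/dev/null;  python3 to.py 0.444 -0.2138 0.085 0.99;python3 -m jog '[{"grip":1,"slide":[0,0,0],"yaw":0},{"grip":1,"slide":[0,0,0],"yaw":0},{"grip":1,"slide":[0,0,0],"yaw":0},{"grip":1,"slide":[0,0,0],"yaw":0}]' 25 >/dev/null;python3 to.py 0.444 -0.2138 0.085 0.99
```

```text
pos [ 0.4429 -0.2134  0.0863] phi 0.990 tilt 0.002 slide cm [0.03 0.11 0.13] dist 0.2 yaw -0.0 q [ 0.83  0.34 -0.53  2.    0.23  0.86 -0.4 ] t 32.5 w 1.000 gf 0.0 f [-0.1  0.8 -0.5]
pos [ 0.444  -0.2139  0.088 ] phi 0.990 tilt 0.002 slide cm [ 0.01 -0.01  0.3 ] dist 0.3 yaw -0.0 q [ 0.83  0.34 -0.53  2.    0.23  0.86 -0.4 ] t 32.9 w 0.780 gf 28.8 f [0.1 0.4 6.7]
```

```bash
python3 -m jog '[{"grip":1,"slide":[0,0,-1],"yaw":0},{"grip":1,"slide":[0,0,-2.5],"yaw":0},{"grip":1,"slide":[0,0,-2.5],"yaw":0},{"grip":1,"slide":[0,0,-2.5],"yaw":0},{"grip":1,"slide":[0,0,-1],"yaw":0},{"grip":1,"slide":[0,0,0],"yaw":0.12},{"grip":1,"slide":[0,0,0],"yaw":0.12},{"grip":1,"slide":[0,0,0],"yaw":0}]' >/dev/null; python3 to.py 0.6425 0.0943 0.16 0.752
```

```text
pos [ 0.4431 -0.2136  0.1818] phi 0.748 tilt 0.000 slide cm [35.56 -9.01  2.17] dist 36.8 yaw -0.004 q [ 0.86  0.19 -0.54  1.93  0.12  1.05 -0.56] t 33.7 w 0.772 gf 28.3 f [-0.  -0.2 -0.7]
```

```bash
python3 -m jog '[{"grip":1,"slide":[2,-0.5,0],"yaw":0},{"grip":1,"slide":[4,-1,0],"yaw":0},{"grip":1,"slide":[4,-1,0],"yaw":0},{"grip":1,"slide":[4,-1,0],"yaw":0},{"grip":1,"slide":[4,-1,0],"yaw":0},{"grip":1,"slide":[4,-1,0],"yaw":0},{"grip":1,"slide":[4,-1,0],"yaw":0},{"grip":1,"slide":[4,-1,0],"yaw":0}]' >/dev/null;python3 -m jog '[{"grip":1,"slide":[4,-1,0],"yaw":0},{"grip":1,"slide":[1.5,-0.4,0],"yaw":0},{"grip":1,"slide":[0,0,0],"yaw":0},{"grip":1,"slide":[0,0,0],"yaw":0}]' >/dev/null; python3 to.py 0.6425 0.0943 0.15 0.752;python3 -c "
from h import *
p=manip.get_obs()['position'][2]-.088
locate(['square_large'],p)"
```

```text
pos [0.6421 0.0925 0.1813] phi 0.751 tilt 0.001 slide cm [ 0.15 -0.1   3.13] dist 3.1 yaw -0.001 q [ 0.25  0.55 -0.63  1.51  0.34  1.19 -1.26] t 34.9 w 0.777 gf 28.3 f [-0.3 -1.2 -1.1]
square_large [6.5420e+02 1.0756e+02 4.0000e-02] e0.42 |  scene:0.56 [654.2 107.6   0. ] e0.42
```

```bash
python3 -m jog '[{"grip":1,"slide":[0.1,-0.1,1],"yaw":0},{"grip":1,"slide":[0,0,1.5],"yaw":0},{"grip":1,"slide":[0,0,0.5],"yaw":0},{"grip":1,"slide":[0,0,0],"yaw":0},{"grip":1,"slide":[0,0,0],"yaw":0}]' >/dev/null; python3 to.py 0.6425 0.0943 0.091 0.752;python3 - <<'E'
from h import *
a=manip.camera('top')[80:230,190:390];b=manip.camera('scene')[150:300,250:450]
cv2.imwrite('pics/a4.png',cv2.resize(np.vstack([a,b]),None,fx=2,fy=2))
E
```

```text
pos [0.6425 0.0949 0.1517] phi 0.750 tilt 0.000 slide cm [-0.04  0.04  6.07] dist 6.1 yaw -0.002 q [ 0.24  0.58 -0.62  1.53  0.36  1.14 -1.28] t 35.6 w 0.778 gf 28.3 f [-0.8 -0.7 -0.7]
```

View pics/a4.png

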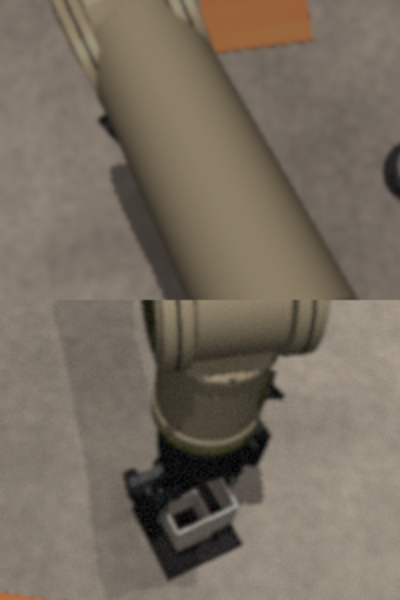

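The large square is held level and square above its box, at crop (200,520) over (190,535). I lower it.

```bash
python3 -m jog '[{"grip":1,"slide":[0,0,1],"yaw":0},{"grip":1,"slide":[0,0,1.5],"yaw":0},{"grip":1,"slide":[0,0,1.5],"yaw":0},{"grip":1,"slide":[0,0,1],"yaw":0},{"grip":1,"slide":[0,0,0.5],"yaw":0},{"grip":1,"slide":[0,0,0],"yaw":0},{"grip":1,"slide":[0,0,0],"yaw":0}]' >/dev/null; python3 to.py 0.6425 0.0943 0.091 0.752
```

```text
pos [0.6427 0.095  0.0972] phi 0.750 tilt 0.001 slide cm [-0.06  0.03  0.62] dist 0.6 yaw -0.002 q [ 0.22  0.64 -0.6   1.56  0.4   1.06 -1.3 ] t 36.4 w 0.775 gf 28.3 f [-0.1 -0.2 -0.3]
```

```bash
python3 -m jog '[{"grip":1,"slide":[0,0,0.3],"yaw":0},{"grip":1,"slide":[0,0,0.2],"yaw":0},{"grip":1,"slide":[0,0,0.2],"yaw":0},{"grip":1,"slide":[0,0,0],"yaw":0}]' >/dev/null; python3 to.py 0.6425 0.0943 0.091 0.752
```

```text
pos [0.6427 0.0948 0.0911] phi 0.750 tilt 0.001 slide cm [-0.05  0.02  0.01] dist 0.1 yaw -0.002 q [ 0.22  0.65 -0.6   1.57  0.4   1.05 -1.31] t 36.8 w 0.776 gf 29.7 f [-4.6 -1.2 10.1]
```

Contact again, so I release, raise and check.

```bash
python3 -m jog '[{"grip":-0.6,"slide":[0,0,0],"yaw":0},{"grip":-0.8,"slide":[0,0,0],"yaw":0},{"grip":-1,"slide":[0,0,0],"yaw":0},{"grip":-1,"slide":[0,0,0],"yaw":0},{"grip":-1,"slide":[0,0,0],"yaw":0}]' >/dev/null;python3 -m jog '[{"grip":-1,"slide":[0,0,-2],"yaw":0},{"grip":-1,"slide":[0,0,-3],"yaw":0},{"grip":-1,"slide":[0,0,-4],"yaw":0},{"grip":-1,"slide":[0,0,-2],"yaw":0}]' >/dev/null; python3 -m jog '[{"grip":-1,"slide":[-3,3,0],"yaw":0},{"grip":-1,"slide":[-3,3,0],"yaw":0},{"grip":-1,"slide":[-3,3,0],"yaw":0},{"grip":-1,"slide":[-3,3,0],"yaw":0},{"grip":-1,"slide":[0,0,0],"yaw":0},{"grip":-1,"slide":[0,0,0],"yaw":0},{"grip":-1,"slide":[0,0,0],"yaw":0}]' >/dev/null; python3 to.py 0.6425 0.0943 0.091 0.752
python3 - <<'E'
from h import *
locate(['square_small','square_large','round_large','round_medium','round_small'],.003)
locate(['round_cover','square_cover'])
b=manip.camera('scene')[150:300,170:410]
a=manip.camera('top')[80:230,190:430]
cv2.imwrite('pics/a5.png',cv2.resize(np.vstack([a,b]),None,fx=2,fy=2,interpolation=cv2.INTER_CUBIC))
E
```

```text
pos [ 0.6365 -0.0733  0.2   ] phi 0.751 tilt 0.001 slide cm [ 11.87 -11.84  10.91] dist 20.0 yaw -0.001 q [ 0.49  0.51 -0.6   1.52  0.3   1.21 -0.98] t 38.4 w 1.003 gf 0.0 f [-0.5  0.4  0.1]
square_small [643.45  93.66  -0.82] e0.07 |  top:0.51 [642.5  93.   -0.8] e0.09 scene:0.97 [643.7  93.7   0.7] e0.05
square_large [644.13  95.72   0.74] e0.04 |  scene:0.88 [644.1  95.7   0.7] e0.04
round_large [ 5.9070e+02 -2.5294e+02 -1.1000e-01] e0.09 |  scene:0.84 [ 5.907e+02 -2.529e+02 -1.000e-01] e0.09
round_medium [ 5.8891e+02 -2.5380e+02  6.0000e-02] e0.27 |  scene:0.51 [ 5.889e+02 -2.538e+02  1.000e-01] e0.27
round_small none
round_cover [ 4.1938e+02 -4.0807e+02 -8.0000e-02] e0.07 |  top:0.55 [ 419.  -408.5   -0. ] e0.07 scene:0.63 [ 4.213e+02 -4.063e+02  1.000e-01] e0.06
square_cover [ 3.7429e+02  3.9652e+02 -3.2000e-01] e0.05 |  top:0.82 [ 3.725e+02  3.938e+02 -3.000e-01] e0.03 scene:0.76 [375.  396.9   1.3] e0.03
```

View pics/a5.png

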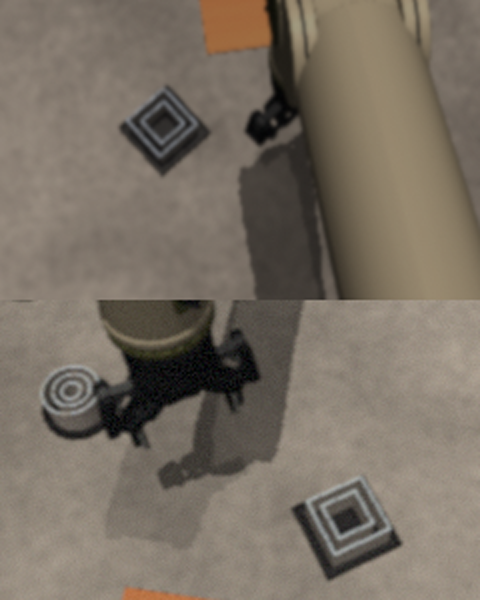

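Both sets are nested and level: the squares at crop (347,518) in line with their box, the rounds at (70,392). The covers have not moved.

```bash
python3 -c "
from workcell import manip
print(manip.hand_in())"
```

```text
the job is handed in; nothing more can be done
None
```

The job is handed in at about 38 s of the 128 s: three round and two square cutters are nested flat and centred in their boxes, the squares in line and the covers unmoved in the last pictures; no verdict was returned.

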